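Wedge the rocking plate shaker

ROBOT

A 6-joint arm with a two-finger parallel gripper is mounted at the origin on the work surface. World frame = base frame: x ahead of the robot, y to its left, z up, the work surface at z = 0. Lengths are in m, angles in rad, forces in N, time in s.
With the tool pointing down it reaches from about 0.25 to 0.775 m from the base axis. Payload 4 kg.
Tool frame: the origin (TCP) lies midway between the tips of the shut fingers; the grasp point (between the pads) lies 19 mm behind it; z points along the fingers, y is the direction in which the jaws open and shut (so a half turn about z gives the same grasp; the last joint's range is limited). The gripper opens to 94 mm and grips with 3 to 60 N. Pads are 16 mm wide; open, the fingers measure 119 mm over their backs; the gripper's body (75 mm by 177 mm) begins 78 mm behind the grasp point.
Start: joints at [1.096, 0.087, 1.371, -0, 1.684, -0.103], TCP at [0.2, 0.512, 0.206] pointing down, gripper open.
Joint ranges: [-3.1, 3.1], [-0.76, 2.03], [0.27, 2.55], [-1.08, 4.22], [0.17, 2.65], [-2.57, 2.57]. Speed limits (rad/s): [2.79, 2.79, 3.14, 3.14, 3.14, 3.14].

INTERFACE

Orientations are given as [roll, pitch, yaw] about the fixed x, y, z axes, in that order (R = Rz(yaw) Ry(pitch) Rx(roll)).
In Python, from bench import robot, cams gives the robot as it stands.
- The arm moves only by the tool step_arm, never from a script. Its argument "plan" is a list that holds one entry, the list of rows, each a list of 5 numbers: the shift along the world's x, y, z in mm, then the turn about the world's z in rad, then the opening in per cent of the stroke, from 0 (shut) to 100 (fully open). In form: [[[tx, ty, tz, turn, fingers], ...]]. A call has 1 to 8 rows; each row is the pose to reach, as a shift and turn from the pose commanded when the call began; what a row does not reach only later rows make up. A row lasts 1/12 s, in which the tool goes at most 41.7 mm and 7.16 degrees, less where a joint would pass 70% of its speed; a pose out of reach is approached as far as the arm can. A call with a gripper value outside its range is refused whole. The fingers move at their own pace and stop on an object; the grip force is fixed at half the most. Time passes only in rows, so rows that repeat a pose let the fingers close. It gives the time, the measured TCP pose, the force and the opening at its end, in the units of the state.
- robot.get_obs(): the state, without advancing time (a new reading comes with each control period).
- cams.snapshot(name): name is "side" or "top"; returns a dict with "frame" (480x640x3 uint8, red, green, blue), "camera_matrix" (3x3 intrinsics, pixels), "k1" (the pictures are not rectified: a ray, as slopes to the right and down, at radius r is drawn at 1 + k1 r^2 times it, then the intrinsics apply), "origin" and "attitude" of the camera in the world. Camera axes: x right, y down, z forward; pixel columns grow to the right and rows downward; lengths in m; the calibration is good to about 2 mm. A picture is of the moment at which its call begins. There is no depth.
- robot.close_job(): hands the job in, once; it reports no verdict.
The state is a dict: "time": time; "joint_positions": joint angles; "qvel": joint speeds; "joint_torque": joint torques, N m; "tool_pos": TCP position; "ee_rot": TCP orientation; "wrist_force": force on the tool from outside, world axes, zero at the start; "wrist_torque": the same for the moment, N m; "width": finger opening in m.
Only numpy, scipy, OpenCV 4.12 (cv2) and the standard library are available. Lean on these libraries where they do the work, as an engineer would, in place of code of your own. Each camera call takes 0.05 s, during which the arm holds its last target. There are 200 camera calls.

TASK

The plate shaker on the bench rocks because the foot under its blue corner pad is too short. With the fingertips only, push the orange wedge along the bench, never lifting it, thin end first under that short foot, just far enough to take up the gap, so that the shaker stands level and no longer rocks, without shoving the shaker along or disturbing the other things. Then press down firmly on the blue pad to test it; if it still gives, push the wedge in further; and finish while still pressing the pad, with the shaker level and still.

Things in the scene. Friction and masses are not known exactly. Their poses are not given: they have to be found in the camera images.
- shaker: Plate shaker, loose, about 2 kg: grey case 200 (its x) x 240 (its y) mm, 22 to 88 mm above the bench, on four rubber feet with axes at x +-75, y +-95 mm. Origin: centre of its underside at bench level, z up. It stands level on three feet; 2 to 4 N down over the short foot rocks it until that foot lands. On top: platform and microplate, 116 mm high, x -88 to 38, y -108 to 48 mm.
- foot_spot (a point): The point at bench level below the short foot (x 75, y 95, z 0 mm in the shaker's frame: far-left corner seen from the robot). That foot, a flat-ended cylinder of 14 mm radius, hangs an unknown 4.5 to 11.5 mm above the bench; its axis is 25 mm inside the case's two nearest sides.
- corner_pad: Round blue press pad, 34 mm in diameter and 6 mm thick, fixed on the shaker's top right above the short foot. Origin: centre of its underside; its upper face is 6 mm above that, 94 mm above the bench.
- wedge: Loose orange wedge, 0.1 kg, 60 mm wide (its x), 150 long (its y), flat underside, upright sides, even slope: thin end 3 mm thick at y = -75, thick end 18 mm (flat upright face) at y = +75. Origin: centre of its underside. Starts at the shaker's +y side, thin end roughly towards the foot. Sliding takes about 1 N; once its slope meets the foot, several N. Friction keeps it in place under load.
- reagent_bottle: Bystander: amber jar with white cap, 66 mm in diameter, 120 mm high; origin at the centre of its underside.
- tip_box: Bystander: blue pipette tip box with turquoise lid, 87 x 122 x 63 mm high; origin at the centre of its underside.
- flask: Bystander: white conical flask, 72 mm in diameter at its foot, 90 mm high; origin at the centre of its underside.
Not all that is in view belongs to the job. Several things have the shape of the wedge; the one meant has the colours described above.

How it is judged:
On the way:
1. the wedge's thin end is under the short foot (x of foot_spot in the frame of wedge between -0.03 and 0.03 m and y of foot_spot in the frame of wedge above -0.085 m), for 0.1 s.
At the end, for the whole second after the job is handed in: The wedge lies under the short foot (axis within 30 mm of its centre line, at most 10 mm ahead of its thin edge) and bears over 1 N; the fingers press the blue pad with over 6 N and the shaker stays still and level within 0.01 rad (1 mm at the corner) (all of step 1 and contact force between wedge and shaker above 1 N and contact force between the fingers and corner_pad above 6 N and angle between shaker's own z axis and vertical below 0.01 rad and angular speed of shaker below 0.05 rad/s and height (world z) of wedge below 0.008 m); the arm keeps its last pose, push and grip.
It fails at once if the wedge is lifted off the bench or tipped over (height (world z) of wedge above 0.01 m or angle between wedge's own z axis and vertical above 0.15 rad).
It fails at once if the shaker is shoved more than 10 mm, lifted, or tipped far (distance of shaker from where it was at the start of the episode above 0.01 m or height (world z) of shaker above 0.012 m or angle between shaker's own z axis and vertical above 0.13 rad).
It fails at once if a bystander is moved by more than 20 mm (distance of any of reagent_bottle, tip_box, flask from where it was at the start of the episode above 0.02 m).
It also fails if it takes over 61 s, if anything falls off the work surface, if the arm or the gripper's body presses on something with over 40 N, if the wrist force passes 120 N, or if a joint passes its speed limit or range.

## Working session

There is one attempt and no reset: what is moved stays moved. The work goes in short steps, Python scripts to look and compute and a tool call to move; the robot and the scene stay as the last step left them, time stands still between calls to the robot, and variables do not carry over. Pictures are saved under pics/ and viewed, about 8 in all and at most 12, crops included, and the job is handed in when it is done.

Besides the shell and the picture viewer there is one more tool, called after ">>>" as name(argument=value, ...) on one line, values as JSON. step_arm: Moves the arm, as the interface text tells. Its arguments: {"type":"object","properties":{"plan":{"type":"array"}},"required":["plan"]}

```bash
mkdir -p pics; cat > h.py <<'E'
import numpy as np, cv2
from bench import robot, cams
def snap(n,f=None):
    s=cams.snapshot(n)
    if f: cv2.imwrite('pics/'+f,s['frame'][:,:,::-1])
    return s
def R(a):
    a=np.array(a,float)
    if a.shape==(3,3): return a
    if a.size==4: raise Exception('quat')
    r,p,y=a; c,s=np.cos,np.sin
    return np.array([[c(y),-s(y),0],[s(y),c(y),0],[0,0,1]])@np.array([[c(p),0,s(p)],[0,1,0],[-s(p),0,c(p)]])@np.array([[1,0,0],[0,c(r),-s(r)],[0,s(r),c(r)]])
def rays(s,px):
    d=cv2.undistortPoints(np.array(px,float).reshape(-1,1,2),np.array(s['camera_matrix'],float),np.array([s['k1'],0,0,0.])).reshape(-1,2)
    return np.c_[d,np.ones(len(d))]@R(s['attitude']).T
def onz(s,px,z):
    d=rays(s,px); o=np.array(s['origin']); return o+d*((z-o[2])/d[:,2])[:,None]
def proj(s,P):
    p=(np.array(P,float).reshape(-1,3)-np.array(s['origin']))@R(s['attitude'])
    q=p[:,:2]/p[:,2:]; q=q*(1+s['k1']*(q**2).sum(1))[:,None]
    K=np.array(s['camera_matrix']); return q@K[:2,:2].T+K[:2,2]
E
python3 - <<'E'
from h import *
for n in('top','side'):
    s=snap(n,n+'0.png'); print(n,s['camera_matrix'],s['k1'],s['origin'],s['attitude'])
print(robot.get_obs())
E
```

```text
top [[465.56643037   0.         312.98654744]
 [  0.         465.56643037 237.44723921]
 [  0.           0.           1.        ]] 0.003468005202984655 [ 0.4219775  -0.0063361   1.15879659] [-2.98911199  0.02791011 -1.57559443]
side [[556.55815674   0.         317.01217296]
 [  0.         556.55815674 241.74296312]
 [  0.           0.           1.        ]] -0.05446901612853764 [0.06369416 0.94223321 1.32991153] [-2.42958635 -0.01557556 -2.61489005]
{'time': 0.1, 'joint_positions': array([ 1.09588094e+00,  8.78582918e-02,  1.37207719e+00, -1.69431769e-05,
        1.68357534e+00, -1.03103365e-01]), 'qvel': array([-0.00034864,  0.00058061, -0.00451154,  0.00041044, -0.00039995,
        0.00037136]), 'joint_torque': array([ 1.48915555e-03, -3.41251159e+01, -3.03301978e+01,  7.19711487e-02,
        3.04840459e-02, -1.11843360e-04]), 'tool_pos': array([0.19960812, 0.51198494, 0.20444682]), 'ee_rot': array([-3.13968294e+00, -1.80669720e-04,  2.76977857e+00]), 'wrist_force': array([ 0.02457583,  0.331613  , -0.12407635]), 'wrist_torque': array([0.00297706, 0.02936297, 0.03007525]), 'width': 0.0942475468284647}
```

View pics/top0.png

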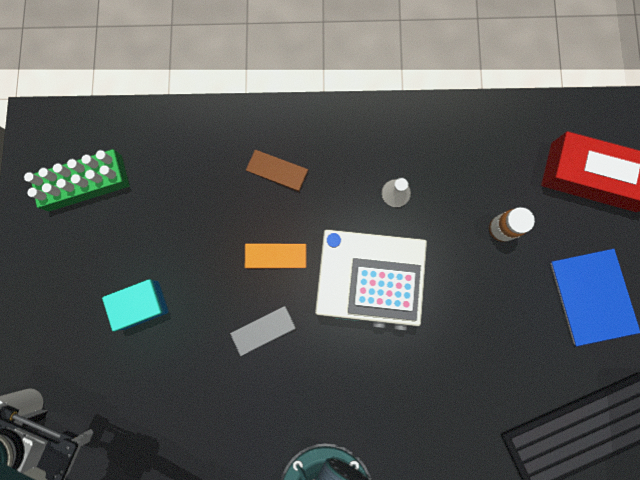

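View pics/side0.png

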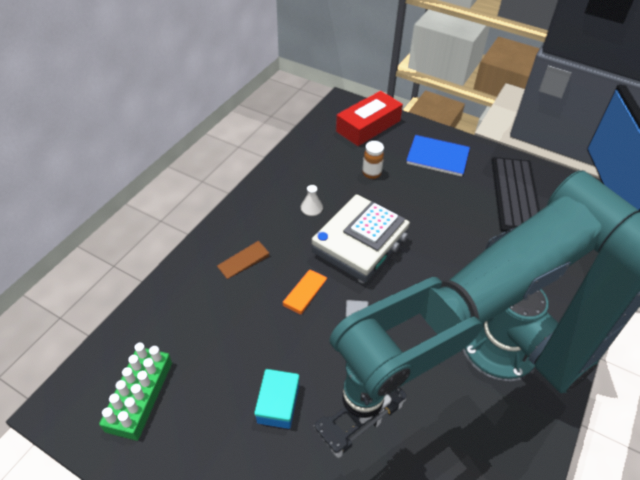

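Candidates for the wedge in the top view: brown (277,170), orange (275,256) and grey (263,331). By colour I choose the orange one. The blue pad is at (334,240), and in the side view the wedge is at (305,291). Next I measure these and check the choice in a crop.

```bash
cat >> h.py <<'E'
def masks(s):
    h=cv2.cvtColor(s['frame'],cv2.COLOR_RGB2HSV)
    return dict(orange=cv2.inRange(h,(10,190,150),(20,255,255)),pad=cv2.inRange(h,(105,150,80),(120,255,255)),case=cv2.inRange(h,(0,0,185),(179,50,255)))
def blob(m,near):
    m=cv2.morphologyEx(m,cv2.MORPH_OPEN,np.ones((2,2)))
    cs=[c for c in cv2.findContours(m,cv2.RETR_EXTERNAL,cv2.CHAIN_APPROX_NONE)[0] if cv2.contourArea(c)>30]
    def d(c):
        M=cv2.moments(c); return np.hypot(M['m10']/M['m00']-near[0],M['m01']/M['m00']-near[1])
    return min(cs,key=d)
def cen(c):
    M=cv2.moments(c); return [M['m10']/M['m00'],M['m01']/M['m00']]
def quad(c):
    return cv2.minEnclosingTriangle and cv2.approxPolyDP(cv2.convexHull(c),0.04*cv2.arcLength(c,True),True).reshape(-1,2)
E
python3 - <<'E'
from h import *
np.set_printoptions(precision=4,suppress=True)
t=snap('top');s=snap('side')
for n,q,w,pp in(('top',t,(275,256),(334,240)),('side',s,(305,291),(323,236))):
    m=masks(q)
    c=blob(m['orange'],w); k=quad(c); print(n,'wedge',cv2.contourArea(c),k.tolist(),cv2.minAreaRect(c)); print(onz(q,k,0.010))
    p=blob(m['pad'],pp); print('pad',cv2.contourArea(p),cen(p),onz(q,[cen(p)],0.094), cv2.minAreaRect(p))
    e=blob(m['case'],(372,278) if n=='top' else (350,230)); k=quad(e); print('case',k.tolist()); print(onz(q,k,0.088))
a=s['frame'][180:330,260:430,::-1]; b=t['frame'][210:350,220:440,::-1]
a=cv2.resize(a,None,fx=3,fy=3,interpolation=cv2.INTER_CUBIC)
cv2.imwrite('pics/crop1.png',a)
E
```

```text
Traceback (most recent call last):
  File "h.py", line 30, in blob
    return min(cs,key=d)
ValueError: min() iterable argument is empty
```

```bash
cat > m.py <<'E'
from h import *
np.set_printoptions(precision=4,suppress=True)
t=snap('top');s=snap('side')
for n,q,w,pp in(('top',t,(275,256),(334,240)),('side',s,(305,291),(323,236))):
    m=masks(q)
    print(n,[cv2.cvtColor(q['frame'],cv2.COLOR_RGB2HSV)[y,x].tolist() for x,y in (w,pp)])
    c=blob(m['orange'],w); k=quad(c); print(n,'wedge',cv2.contourArea(c),k.tolist(),cv2.minAreaRect(c)); print(onz(q,k,0.010))
    p=blob(m['pad'],pp); print('pad',cv2.contourArea(p),cen(p),onz(q,[cen(p)],0.094), cv2.minAreaRect(p))
    e=blob(m['case'],(372,278) if n=='top' else (350,230)); k=quad(e); print('case',k.tolist()); print(onz(q,k,0.088))
a=s['frame'][180:330,260:430,::-1]
cv2.imwrite('pics/crop1.png',cv2.resize(a,None,fx=3,fy=3,interpolation=cv2.INTER_CUBIC))
E
sed -i 's/(10,190,150),(20,255,255)/(11,170,120),(22,255,255)/; s/(105,150,80),(120,255,255)/(105,130,80),(125,255,255)/' h.py
python3 m.py
```

```text
top [[17, 177, 233], [110, 158, 227]]
top wedge 1376.5 [[306, 245], [305, 268], [246, 268], [246, 245]] ((276.0, 256.5), (23.0, 60.0), 90.0)
[[0.5799 0.0424 0.01  ]
 [0.5225 0.045  0.01  ]
 [0.5235 0.1916 0.01  ]
 [0.5811 0.1926 0.01  ]]
pad 121.0 [334.24931129476585, 240.6611570247934] [[ 0.5779 -0.0265  0.094 ]] ((334.0, 240.5), (13.0, 12.0), 90.0)
case [[326, 231], [426, 241], [419, 326], [317, 313]]
[[ 0.6017 -0.0077  0.088 ]
 [ 0.5761 -0.2382  0.088 ]
 [ 0.3833 -0.2146  0.088 ]
 [ 0.4131  0.0145  0.088 ]]
side [[17, 198, 252], [109, 201, 240]]
side wedge 876.5 [[326, 278], [302, 313], [284, 305], [310, 271]] ((305.10003662109375, 291.70001220703125), (21.400001525878906, 47.400001525878906), 36.869895935058594)
[[0.5243 0.0562 0.01  ]
 [0.5214 0.1985 0.01  ]
 [0.5796 0.2015 0.01  ]
 [0.5784 0.058  0.01  ]]
pad 43.5 [323.191570881226, 236.96934865900383] [[ 0.577  -0.0151  0.094 ]] ((323.0, 237.0), (6.0, 8.0), 90.0)
case [[356, 196], [409, 223], [369, 270], [314, 241]]
[[ 0.576  -0.224   0.088 ]
 [ 0.383  -0.2038  0.088 ]
 [ 0.4064  0.0215  0.088 ]
 [ 0.5949  0.0079  0.088 ]]
```

View pics/crop1.png

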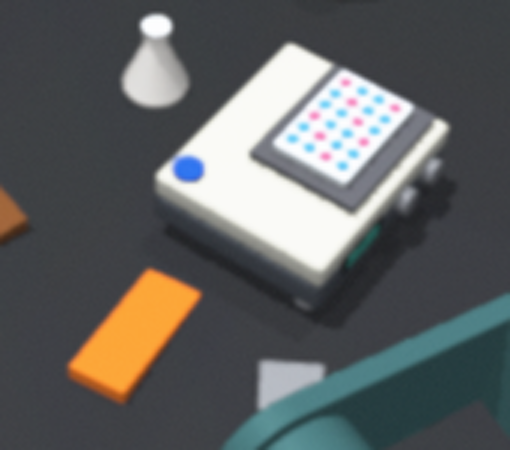

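The orange slab is the wedge: its thick end face is lit at the near end (crop 95,385), and the thin end faces the shaker. The two views disagree by about 10 mm in y. I'll check that against the fingertips once they are near the work, so I move there first.

>>> step_arm(plan=[[[24,-34,0,0.12,50],[48,-68,0,0.24,50],[72,-102,0,0.372,50],[96,-136,0,0.372,50],[120,-170,0,0.372,50],[144,-204,0,0.372,50],[168,-238,0,0.372,50],[192,-272,0,0.372,50]]])

```text
time: 0.97
tool_pos: [0.3875, 0.2458, 0.2057]
ee_rot: [3.141, 0.001, -3.141]
wrist_force: [1.3, 0.4, 0.5]
width: 0.0479
```

>>> step_arm(plan=[[[24,-34,-20,0,50],[48,-68,-40,0,50],[72,-102,-80,0,50],[88,-123,-120,0,50],[88,-123,-150,0,50],[88,-123,-150,0,50],[88,-123,-150,0,50]]])

```text
time: 1.55
tool_pos: [0.4716, 0.1226, 0.0504]
ee_rot: [-3.14, -0.01, 3.139]
wrist_force: [-0.6, 0.4, -0.0]
width: 0.047
```

```bash
python3 - <<'E'
from h import *
np.set_printoptions(precision=4,suppress=True)
o=robot.get_obs(); print(o['time'],o['tool_pos'],o['ee_rot'],o['width'],o['wrist_force'])
p=o['tool_pos'];w=o['width']/2
a=[]
for n in('top','side'):
    s=snap(n); P=[p+[0,d,0] for d in(w,-w)]; q=proj(s,P); print(n,q)
    c=proj(s,[p])[0].astype(int); f=s['frame'][:,:,::-1].copy()
    x0,y0=c[0]-60,c[1]-75
    im=cv2.resize(f[y0:y0+150,x0:x0+130],None,fx=3,fy=3,interpolation=cv2.INTER_CUBIC)
    for u in q: cv2.circle(im,(int((u[0]-x0)*3),int((u[1]-y0)*3)),3,(0,0,255),1)
    a.append(im)
cv2.imwrite('pics/tip.png',np.hstack(a))
E
```

```text
1.55 [0.4716 0.1226 0.0504] [-3.14   -0.0101  3.1392] 0.04699016195824334 [-0.5547  0.3964 -0.0384]
top [[261.7904 288.1885]
 [281.5156 288.0674]]
side [[326.9129 299.1023]
 [335.0649 287.3917]]
```

View pics/tip.png

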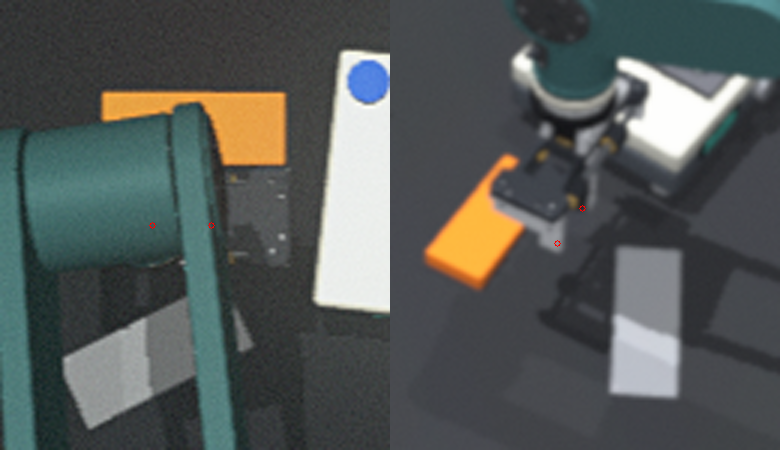

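The side view agrees with the fingertips to about 2 px: predicted (557,243), seen about (555,248). The top view's y looks biased, so contact will decide. Now I lower the fingers beside the wedge and push it sideways towards the foot's line.

>>> step_arm(plan=[[[0,0,-25,0,50],[0,0,-45,0,50],[10,0,-45,0,50],[20,0,-45,0,50],[26,0,-45,0,50],[32,0,-45,0,50],[38,0,-45,0,50],[44,0,-45,0,50]]])

```text
time: 2.32
tool_pos: [0.5202, 0.1248, 0.0118]
ee_rot: [3.141, 0.002, -3.141]
wrist_force: [-0.6, 0.8, -0.3]
width: 0.0467
```

>>> step_arm(plan=[[[4,0,0,0,50],[8,0,0,0,50],[12,0,0,0,50],[16,0,0,0,50],[20,0,0,0,50],[24,0,0,0,50],[24,0,0,0,50],[24,0,0,0,50]]])

```text
time: 2.98
tool_pos: [0.5432, 0.1244, 0.0104]
ee_rot: [-3.142, 0.0, -3.142]
wrist_force: [0.2, 0.4, -0.3]
width: 0.0472
```

```bash
python3 - <<'E'
from h import *
np.set_printoptions(precision=4,suppress=True)
o=robot.get_obs(); print(o['time'],o['tool_pos'],o['width'],o['wrist_force'])
for n,w in(('top',(275,246)),('side',(295,285))):
    q=snap(n,n+'2.png'); c=blob(masks(q)['orange'],w); k=quad(c); print(n,cv2.contourArea(c),k.tolist()); print(onz(q,k,0.010))
E
```

```text
2.9833 [0.5432 0.1244 0.0104] 0.047233019509326464 [ 0.2369  0.3716 -0.2917]Traceback (most recent call last):
  File "<stdin>", line 5, in <module>
  File "h.py", line 30, in blob
    return min(cs,key=d)
ValueError: min() iterable argument is empty
```

```bash
python3 - <<'E'
from h import *
a=snap('top')['frame'][180:330,220:350,::-1]; b=snap('side')['frame'][190:340,250:400,::-1]
cv2.imwrite('pics/c3.png',cv2.resize(np.hstack([a,b]),None,fx=2.8,fy=2.8,interpolation=cv2.INTER_CUBIC))
E
```

```text
(no output)
```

View pics/c3.png

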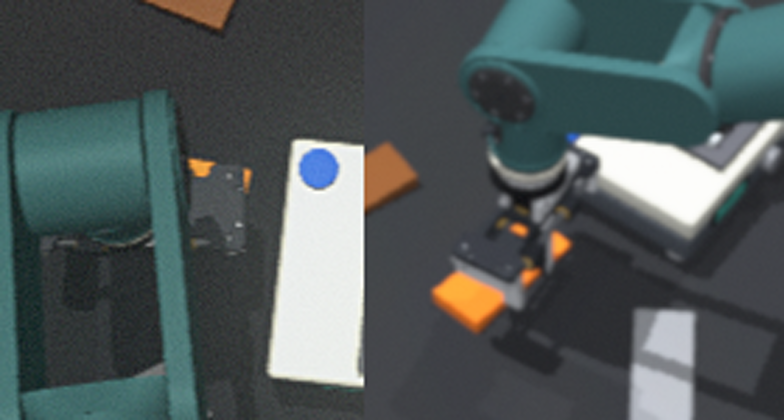

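The wedge has moved sideways (top-view edge row 245 → ~237), but the arm hides most of it. I retreat, turn the jaws along x and look again.

>>> step_arm(plan=[[[-20,0,0,0,40],[-20,0,40,-0.1,40],[-20,10,80,-0.2,40],[-20,45,100,-0.32,40],[-20,80,120,-0.44,40],[-20,115,120,-0.56,40],[-20,150,120,-0.68,40],[-20,185,120,-0.8,40]]])

```text
time: 3.8
tool_pos: [0.5229, 0.3112, 0.1316]
ee_rot: [3.14, 0.001, 2.336]
wrist_force: [0.2, -0.7, 0.4]
width: 0.0377
```

>>> step_arm(plan=[[[0,10,0,-0.12,40],[0,20,0,-0.24,40],[0,20,0,-0.36,40],[0,20,0,-0.48,40],[0,20,0,-0.6,40],[0,20,0,-0.72,40],[0,20,0,-0.771,40],[0,20,0,-0.771,40]]])

```text
time: 4.47
tool_pos: [0.5227, 0.3295, 0.1304]
ee_rot: [3.142, 0.0, 1.57]
wrist_force: [-0.0, 0.8, 0.6]
width: 0.0372
```

```bash
python3 - <<'E'
from h import *
np.set_printoptions(precision=4,suppress=True)
o=robot.get_obs(); print(o['time'],o['tool_pos'],o['ee_rot'],o['width'])
for n,w in(('top',(275,246)),('side',(295,285))):
    q=snap(n,n+'3.png'); m=masks(q)
    for col,w,z in(('orange',w,.01),('pad',(334,240) if n=='top' else (323,236),.094)):
        try:
            c=blob(m[col],w); k=quad(c); print(n,col,cv2.contourArea(c),k.tolist(),cv2.minAreaRect(c)); print(onz(q,k if col=='orange' else [cen(c)],z))
        except ValueError: print(n,col,'hidden')
    if n=='top':
        # blue-grey references: base
        a=q['frame'][:,:,::-1]
E
```

```text
4.4667 [0.5227 0.3295 0.1304] [3.1415 0.0001 1.5701] 0.03724794389588938
top orange 1361.0 [[251, 231], [309, 242], [305, 264], [248, 254]] ((277.9169616699219, 247.60943603515625), (60.508060455322266, 24.20322608947754), 10.619654655456543)
[[0.6165 0.1806 0.01  ]
 [0.5873 0.0349 0.01  ]
 [0.5324 0.045  0.01  ]
 [0.5585 0.1872 0.01  ]]
top pad 118.5 [[335, 234], [340, 238], [340, 243], [333, 247], [329, 244], [328, 239]] ((334.25, 240.75), (12.727920532226562, 12.020814895629883), 45.0)
[[ 0.5778 -0.0264  0.094 ]]
side orange 523.5 [[323, 277], [306, 295], [293, 294], [295, 279], [307, 269]] ((305.3398132324219, 282.54425048828125), (19.39997673034668, 33.671226501464844), 48.01278305053711)
[[0.5338 0.0575 0.01  ]
 [0.5436 0.1395 0.01  ]
 [0.5778 0.1557 0.01  ]
 [0.6013 0.1065 0.01  ]
 [0.59   0.0561 0.01  ]]
side pad 34.5 [[326, 232], [327, 237], [319, 237], [321, 232]] ((323.0, 234.5), (5.0, 8.0), 90.0)
[[ 0.5813 -0.023   0.094 ]]
```

Top view: the wedge turned to yaw about -0.19, thin-end centre near x 0.560 and thick-end centre near 0.588. The foot is at x 0.578. I push the thin half another 15 mm or so towards +x with shut fingers.

>>> step_arm(plan=[[[-4,-40,0,0,0],[-9,-80,0,0,0],[-13,-120,0,0,0],[-13,-160,-20,0,0],[-13,-198,-40,0,0],[-13,-232,-60,0,0],[-13,-246,-90,0,0],[-13,-246,-105,0,0]]])

```text
time: 5.23
tool_pos: [0.5078, 0.0798, 0.0225]
ee_rot: [-3.138, 0.002, 1.568]
wrist_force: [-0.3, 0.2, -1.3]
width: 0.0003
```

>>> step_arm(plan=[[[0,0,-10,0,0],[0,0,-20,0,0],[0,0,-22,0,0],[0,0,-22,0,0]]])

```text
time: 5.57
tool_pos: [0.5099, 0.0842, 0.0035]
ee_rot: [-3.142, -0.0, 1.572]
wrist_force: [0.2, -1.2, -0.6]
width: 0.0006
```

Now I push +x, from 0.510 to 0.5415.

>>> step_arm(plan=[[[6,0,0,0,0],[12,0,0,0,0],[16,0,0,0,0],[20,0,0,0,0],[24,0,0,0,0],[28,0,0,0,0],[32,0,0,0,0],[32,0,0,0,0]]])

```text
time: 6.23
tool_pos: [0.5426, 0.0834, 0.0037]
ee_rot: [3.141, 0.0, 1.571]
wrist_force: [0.0, -0.3, 0.5]
width: 0.0005
```

>>> step_arm(plan=[[[-15,0,0,0,0],[-15,0,40,0,0],[-15,20,80,0,20],[-15,60,100,0,20],[0,100,100,0,20],[20,140,100,0,20],[35,180,100,0,20],[45,210,100,0,20]]])

```text
time: 6.9
tool_pos: [0.5876, 0.2954, 0.1038]
ee_rot: [3.14, -0.0, 1.57]
wrist_force: [0.3, -0.5, -0.9]
width: 0.0187
```

```bash
cat > w.py <<'E'
from h import *
np.set_printoptions(precision=4,suppress=True)
o=robot.get_obs(); print(o['time'],o['tool_pos'],o['ee_rot'],o['width'])
for n,w in(('top',(275,246)),('side',(295,285))):
    q=snap(n); m=masks(q)
    for col,w,z in(('orange',w,.01),('pad',(334,240) if n=='top' else (323,236),.094)):
        try:
            c=blob(m[col],w); k=quad(c); print(n,col,cv2.contourArea(c),k.tolist()); print(onz(q,k if col=='orange' else [cen(c)],z))
        except ValueError: print(n,col,'hidden')
E
python3 w.py
```

```text
6.9 [0.5876 0.2954 0.1038] [ 3.1403 -0.0005  1.5705] 0.018741729594809006
top orange 1364.0 [[249, 231], [306, 237], [306, 259], [248, 254]]
[[0.6166 0.1856 0.01  ]
 [0.6    0.0423 0.01  ]
 [0.5448 0.0425 0.01  ]
 [0.5585 0.1872 0.01  ]]
top pad 121.5 [[336, 234], [340, 238], [340, 244], [333, 247], [329, 244], [328, 239]]
[[ 0.5779 -0.0265  0.094 ]]
side orange 624.5 [[319, 274], [287, 307], [289, 282], [306, 267]]
[[0.5496 0.0539 0.01  ]
 [0.5686 0.2029 0.01  ]
 [0.6106 0.125  0.01  ]
 [0.5965 0.0511 0.01  ]]
side pad 1552.0 [[415, 137], [469, 147], [464, 174], [407, 161]]
[[ 0.4218 -0.5467  0.094 ]]
```

The wedge is now at yaw about -0.105, matching the shaker, and a straight -y push brings its centre line onto the foot. I turn the tool to match and lower the fingers behind the thick end.

>>> step_arm(plan=[[[0,-10,-30,-0.05,28],[1,-30,-60,-0.105,28],[2,-50,-85,-0.105,28],[2,-60,-95,-0.105,28],[2,-65,-99,-0.105,28],[2,-65,-99,-0.105,28]]])

```text
time: 7.5
tool_pos: [0.5885, 0.2272, 0.004]
ee_rot: [-3.14, 0.0, 1.464]
wrist_force: [-0.6, 0.6, -0.3]
width: 0.0263
```

>>> step_arm(plan=[[[0,-5,0,0,28],[0,-10,0,0,28],[0,-15,0,0,28],[0,-18,0,0,28],[0,-21,0,0,28],[0,-24,0,0,28],[0,-27,0,0,28],[0,-30,0,0,28]]])

```text
time: 8.17
tool_pos: [0.5888, 0.1987, 0.0047]
ee_rot: [3.141, -0.001, 1.466]
wrist_force: [-0.0, 1.1, -0.1]
width: 0.0264
```

>>> step_arm(plan=[[[0,-4,0,0,28],[0,-8,0,0,28],[0,-12,0,0,28],[0,-16,0,0,28],[0,-20,0,0,28],[0,-24,0,0,28],[0,-28,0,0,28],[0,-28,0,0,28]]])

```text
time: 8.83
tool_pos: [0.5888, 0.1694, 0.0044]
ee_rot: [-3.142, 0.001, 1.465]
wrist_force: [0.4, 1.0, 0.1]
width: 0.0263
```

```bash
python3 w.py
```

```text
8.8333 [0.5888 0.1694 0.0044] [-3.1415  0.0009  1.4651] 0.026285816120108548
top orange 1217.0 [[266, 231], [321, 237], [319, 259], [270, 255]]
[[0.6162 0.1428 0.01  ]
 [0.5997 0.0049 0.01  ]
 [0.5445 0.0102 0.01  ]
 [0.5555 0.1322 0.01  ]]
top pad 119.5 [[335, 234], [340, 238], [340, 243], [333, 247], [329, 244], [328, 239]]
[[ 0.5779 -0.0263  0.094 ]]
side orange 219.5 [[304, 266], [313, 260], [326, 269], [319, 276], [305, 272]]
[[0.6037 0.0509 0.01  ]
 [0.5922 0.0168 0.01  ]
 [0.541  0.0267 0.01  ]
 [0.5458 0.0604 0.01  ]
 [0.5893 0.0689 0.01  ]]
side pad 1557.0 [[415, 137], [469, 147], [464, 174], [407, 161]]
[[ 0.4219 -0.5466  0.094 ]]
```

The force of about 1 N shows contact, which puts the wedge's thin edge at y ≈ 0.012 and the foot at y ≈ -0.022 (top view +5 mm, side view -8 mm). First wedge/foot contact should come between TCP y 0.134 and 0.064, so I advance while watching the force.

>>> step_arm(plan=[[[0,-4,0,0,28],[0,-8,0,0,28],[0,-12,0,0,28],[0,-16,0,0,28],[0,-20,0,0,28],[0,-24,0,0,28],[0,-28,0,0,28],[0,-31,0,0,28]]])

```text
time: 9.6
tool_pos: [0.5888, 0.139, 0.0045]
ee_rot: [3.142, 0.0, 1.466]
wrist_force: [0.1, 0.9, 0.0]
width: 0.0263
```

>>> step_arm(plan=[[[0,-2,0,0,28],[0,-4,0,0,28],[0,-6,0,0,28]]])

```text
time: 9.85
tool_pos: [0.5888, 0.1334, 0.0045]
ee_rot: [3.142, -0.0, 1.466]
wrist_force: [-0.9, 0.3, -0.4]
width: 0.0264
```

>>> step_arm(plan=[[[0,-2,0,0,28],[0,-4,0,0,28],[0,-6,0,0,28]]])

```text
time: 10.1
tool_pos: [0.5888, 0.1275, 0.0045]
ee_rot: [3.141, -0.0, 1.466]
wrist_force: [-0.4, 0.7, -0.2]
width: 0.0265
```

>>> step_arm(plan=[[[0,-2,0,0,28],[0,-4,0,0,28],[0,-6,0,0,28]]])

```text
time: 10.35
tool_pos: [0.5888, 0.1214, 0.0045]
ee_rot: [3.142, -0.0, 1.466]
wrist_force: [-0.2, 0.9, 0.3]
width: 0.0262
```

>>> step_arm(plan=[[[0,-2,0,0,28],[0,-4,0,0,28],[0,-6,0,0,28]]])

```text
time: 10.6
tool_pos: [0.5888, 0.1153, 0.0045]
ee_rot: [3.141, -0.0, 1.466]
wrist_force: [0.3, 0.7, -0.0]
width: 0.0263
```

>>> step_arm(plan=[[[0,-2,0,0,28],[0,-4,0,0,28],[0,-6,0,0,28]]])

```text
time: 10.85
tool_pos: [0.5888, 0.1094, 0.0045]
ee_rot: [3.141, -0.0, 1.466]
wrist_force: [-0.7, 1.2, 0.4]
width: 0.0265
```

>>> step_arm(plan=[[[0,-2,0,0,28],[0,-4,0,0,28]]])

```text
time: 11.02
tool_pos: [0.5888, 0.1054, 0.0045]
ee_rot: [3.141, 0.0, 1.466]
wrist_force: [1.1, 0.5, -0.6]
width: 0.0262
```

>>> step_arm(plan=[[[0,-2,0,0,28],[0,-4,0,0,28]]])

```text
time: 11.18
tool_pos: [0.5888, 0.1013, 0.0045]
ee_rot: [3.142, 0.0, 1.466]
wrist_force: [-0.2, 0.5, 0.9]
width: 0.0265
```

>>> step_arm(plan=[[[0,-2,0,0,28],[0,-4,0,0,28]]])

```text
time: 11.35
tool_pos: [0.5888, 0.0974, 0.0045]
ee_rot: [3.141, -0.0, 1.466]
wrist_force: [-0.1, 0.8, -0.7]
width: 0.0267
```

```bash
python3 w.py | head -8; python3 - <<'E'
from h import *
f=[robot.get_obs()['wrist_force'] for _ in range(1)]; print(f)
E
```

```text
11.35 [0.5888 0.0974 0.0045] [ 3.1415 -0.      1.4658] 0.026659200204617563
top orange 400.0 [[304, 232], [323, 234], [321, 256], [305, 255]]
[[ 0.6127  0.0473  0.01  ]
 [ 0.6072 -0.0002  0.01  ]
 [ 0.552   0.0052  0.01  ]
 [ 0.5548  0.0449  0.01  ]]
top pad 120.5 [[335, 234], [340, 238], [340, 244], [333, 247], [329, 244], [328, 239]]
[[ 0.5778 -0.0264  0.094 ]]
[array([-0.64741582, -0.34893972,  0.05777381])]
```

The wedge's centre line meets the foot at x ≈ 0.577 (the foot is at 0.578), and there is no resistance yet. I keep going.

>>> step_arm(plan=[[[0,-2,0,0,28],[0,-4,0,0,28]]])

```text
time: 11.62
tool_pos: [0.5888, 0.0935, 0.0045]
ee_rot: [3.141, -0.0, 1.466]
wrist_force: [-0.5, 0.7, 0.2]
width: 0.0261
```

>>> step_arm(plan=[[[0,-2,0,0,28],[0,-4,0,0,28]]])

```text
time: 11.78
tool_pos: [0.5888, 0.0894, 0.0045]
ee_rot: [3.141, -0.0, 1.466]
wrist_force: [0.5, -0.3, -0.3]
width: 0.0266
```

>>> step_arm(plan=[[[0,-2,0,0,28],[0,-4,0,0,28]]])

```text
time: 11.95
tool_pos: [0.5888, 0.0853, 0.0045]
ee_rot: [3.142, -0.0, 1.466]
wrist_force: [0.1, 0.3, 0.6]
width: 0.0267
```

>>> step_arm(plan=[[[0,-2,0,0,28],[0,-4,0,0,28]]])

```text
time: 12.12
tool_pos: [0.5888, 0.0813, 0.0045]
ee_rot: [3.141, -0.0, 1.466]
wrist_force: [0.7, 0.5, -0.4]
width: 0.0264
```

>>> step_arm(plan=[[[0,-1.5,0,0,28],[0,-3,0,0,28]]])

```text
time: 12.28
tool_pos: [0.5888, 0.0783, 0.0045]
ee_rot: [3.141, -0.0, 1.466]
wrist_force: [-0.1, 0.0, -0.3]
width: 0.0263
```

>>> step_arm(plan=[[[0,-1.5,0,0,28],[0,-3,0,0,28]]])

```text
time: 12.45
tool_pos: [0.5888, 0.0754, 0.0045]
ee_rot: [3.141, -0.0, 1.466]
wrist_force: [-0.5, -0.4, 0.0]
width: 0.026
```

>>> step_arm(plan=[[[0,-1.5,0,0,28],[0,-3,0,0,28]]])

```text
time: 12.62
tool_pos: [0.5888, 0.0726, 0.0045]
ee_rot: [3.142, -0.0, 1.466]
wrist_force: [0.6, 1.8, -0.2]
width: 0.0262
```

```bash
python3 w.py | head -8; python3 - <<'E'
from h import *
q=snap('top'); e=blob(masks(q)['case'],(372,278)); k=quad(e); print('case',k.tolist())
a=q['frame'][200:350,240:450,::-1]
cv2.imwrite('pics/c4.png',cv2.resize(a,None,fx=3,fy=3,interpolation=cv2.INTER_CUBIC))
E
```

```text
12.6167 [0.5888 0.0726 0.0045] [ 3.1415 -0.0003  1.4658] 0.02615256352827781
top orange 133.0 [[322, 232], [321, 255], [317, 255], [316, 235]]
[[0.6123 0.0023 0.01  ]
 [0.5545 0.0052 0.01  ]
 [0.5546 0.0151 0.01  ]
 [0.6049 0.0173 0.01  ]]
top pad 121.0 [[335, 234], [339, 236], [340, 244], [333, 247], [329, 244], [328, 239]]
[[ 0.5779 -0.0265  0.094 ]]
case [[326, 231], [426, 241], [419, 326], [329, 315]]
```

View pics/c4.png

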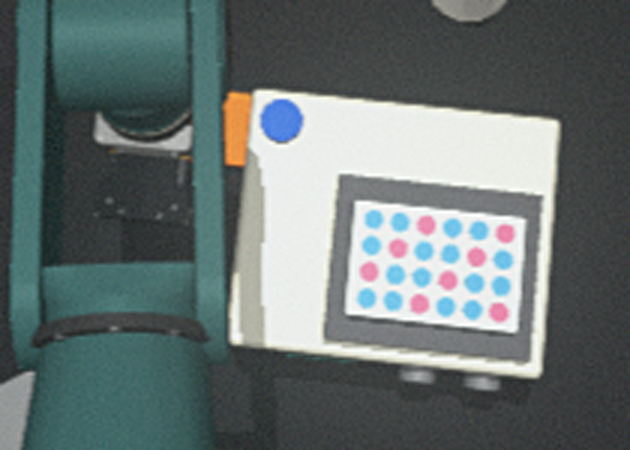

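The wedge sits squarely under the blue-pad corner (crop 237,130; pad at 281,120) and the shaker hasn't moved. The force may be starting to rise, so I take smaller steps.

>>> step_arm(plan=[[[0,-1,0,0,28],[0,-2,0,0,28]]])

```text
time: 12.93
tool_pos: [0.5888, 0.0715, 0.0045]
ee_rot: [-3.142, -0.002, 1.466]
wrist_force: [0.3, 3.0, 0.4]
width: 0.0263
```

>>> step_arm(plan=[[[0,-1,0,0,28],[0,-2,0,0,28]]])

```text
time: 13.1
tool_pos: [0.5888, 0.0706, 0.0045]
ee_rot: [-3.141, -0.004, 1.466]
wrist_force: [0.9, 8.3, 0.3]
width: 0.0263
```

>>> step_arm(plan=[[[0,-1,0,0,28],[0,-2,0,0,28]]])

```text
time: 13.27
tool_pos: [0.5889, 0.0694, 0.0046]
ee_rot: [3.141, -0.005, 1.466]
wrist_force: [1.3, 8.4, 0.6]
width: 0.0261
```

```bash
cat > p.py <<'E'
from h import *
np.set_printoptions(precision=4,suppress=True)
o=robot.get_obs(); print(o['time'],o['tool_pos'],o['wrist_force'])
q=snap('top'); h=masks(q); p=blob(h['pad'],(334,240)); print('pad',onz(q,[cen(p)],.094))
f=cv2.cvtColor(q['frame'],cv2.COLOR_RGB2HSV); m=cv2.inRange(f,(85,90,150),(105,255,255)); m[:,:350]=0; m[:,425:]=0; m[:260]=0; m[315:]=0
M=cv2.moments(m,True); print('dots',M['m00'],M['m10']/M['m00'],M['m01']/M['m00'])
E
python3 p.py; python3 - <<'E'
import sys; sys.path.insert(0,'.')
import cv2,numpy as np
f=cv2.cvtColor(cv2.imread('pics/top0.png'),cv2.COLOR_BGR2HSV)
m=cv2.inRange(f,(85,90,150),(105,255,255)); m[:,:350]=0; m[:,425:]=0; m[:260]=0; m[315:]=0
M=cv2.moments(m,True); print('dots0',M['m00'],M['m10']/M['m00'],M['m01']/M['m00'])
E
```

```text
13.2667 [0.5889 0.0694 0.0046] [1.289  8.3988 0.5736]
pad [[ 0.5779 -0.028   0.094 ]]
dots 418.0 384.2775119617225 288.20095693779905
dots0 412.0 384.08009708737865 288.03155339805824
```

Contact came at TCP y ≈ 0.072 and the push rose to 8.4 N. The shaker has shifted less than 1 mm. Next I back off, shut the fingers and press the pad.

>>> step_arm(plan=[[[0,10,0,0,28],[0,25,10,0,0],[0,25,50,0,0],[0,20,90,0,0],[-5,0,125,0,0],[-11,-35,125,0,0],[-11,-70,125,0,0],[-11,-88,125,0,0]]])

```text
time: 13.98
tool_pos: [0.5779, -0.0252, 0.131]
ee_rot: [3.139, 0.004, 1.464]
wrist_force: [-0.1, 0.6, -0.3]
width: 0.0004
```

>>> step_arm(plan=[[[0,0,-10,0,0],[0,0,-20,0,0],[0,0,-25,0,0],[0,0,-25,0,0]]])

```text
time: 14.32
tool_pos: [0.5761, -0.0203, 0.1015]
ee_rot: [-3.136, -0.0, 1.467]
wrist_force: [0.1, 0.9, -1.0]
width: 0.0005
```

>>> step_arm(plan=[[[1,-1,-2,0,0],[1,-1,-4,0,0],[1,-1,-6,0,0]]])

```text
time: 14.57
tool_pos: [0.5792, -0.0218, 0.0986]
ee_rot: [3.141, 0.0, 1.467]
wrist_force: [-0.8, -0.4, -0.3]
width: 0.0004
```

>>> step_arm(plan=[[[0,0,-1,0,0],[0,0,-2,0,0]]])

```text
time: 14.73
tool_pos: [0.5789, -0.0222, 0.0966]
ee_rot: [3.141, 0.0, 1.466]
wrist_force: [-0.0, 0.2, 0.5]
width: 0.0003
```

>>> step_arm(plan=[[[0,0,-0.5,0,0],[0,0,-1,0,0]]])

```text
time: 14.9
tool_pos: [0.5789, -0.0224, 0.0956]
ee_rot: [3.141, 0.0, 1.466]
wrist_force: [0.1, 0.3, -0.6]
width: 0.0001
```

>>> step_arm(plan=[[[0,0,-0.5,0,0],[0,0,-1,0,0]]])

```text
time: 15.07
tool_pos: [0.5789, -0.0225, 0.0946]
ee_rot: [3.141, 0.0, 1.466]
wrist_force: [0.2, 0.3, -0.8]
width: 0.0006
```

>>> step_arm(plan=[[[0,0,-0.5,0,0],[0,0,-1,0,0]]])

```text
time: 15.23
tool_pos: [0.5789, -0.0225, 0.0943]
ee_rot: [3.141, 0.0, 1.466]
wrist_force: [-1.9, 0.9, 5.2]
width: 0.0003
```

>>> step_arm(plan=[[[0,0,-0.5,0,0],[0,0,-1,0,0]]])

```text
time: 15.4
tool_pos: [0.5789, -0.0225, 0.0942]
ee_rot: [3.141, 0.0, 1.466]
wrist_force: [-3.1, 0.5, 7.7]
width: 0.0005
```

The pad is firm at z 0.0942. I press harder to test it.

>>> step_arm(plan=[[[0,0,-1,0,0],[0,0,-2,0,0],[0,0,-2,0,0],[0,0,-2,0,0]]])

```text
time: 15.73
tool_pos: [0.579, -0.0225, 0.0941]
ee_rot: [3.139, 0.0, 1.466]
wrist_force: [-6.2, 0.4, 13.0]
width: 0.0005
```

>>> step_arm(plan=[[[0,0,-1,0,0],[0,0,-1.5,0,0],[0,0,-1.5,0,0],[0,0,-1.5,0,0],[0,0,-1.5,0,0],[0,0,-1.5,0,0]]])

```text
time: 16.23
tool_pos: [0.5791, -0.0225, 0.094]
ee_rot: [3.139, 0.0, 1.466]
wrist_force: [-7.1, 0.7, 17.5]
width: 0.0005
```

```bash
python3 p.py; python3 - <<'E'
from h import *
a=snap('top')['frame'][200:350,260:440,::-1];b=snap('side')['frame'][170:320,230:430,::-1]
cv2.imwrite('pics/c5.png',cv2.resize(np.hstack([a,b]),None,fx=2.1,fy=2.1,interpolation=cv2.INTER_CUBIC))
print(robot.get_obs()['wrist_force'],robot.get_obs()['tool_pos'])
E
```

```text
16.2333 [ 0.5791 -0.0225  0.094 ] [-7.1111  0.6997 17.5276]
pad [[ 0.4433 -0.6083  0.094 ]]
dots 347.0 388.8386167146974 289.09221902017293
[-7.33371322  0.9477135  16.22817841] [ 0.57909875 -0.02247877  0.09398741]
```

View pics/c5.png

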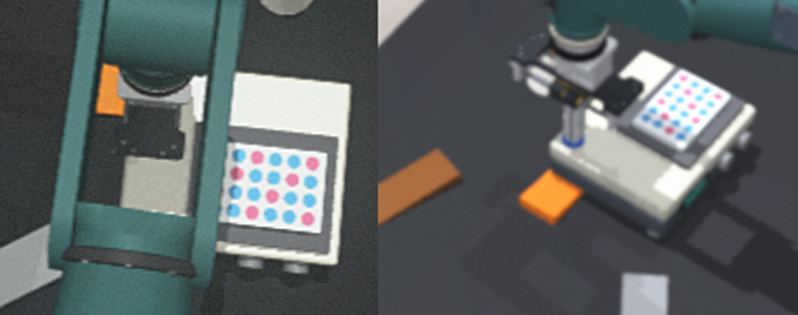

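The fingers stand on the pad (crop 573,143) and the wedge is under that corner. From 8 to 17 N the pad gave only 0.2 mm, so it is firm. I ease the sideways force a little and confirm it is steady.

>>> step_arm(plan=[[[-0.5,0,0,0,0],[-1,0,0,0,0],[-1,0,0,0,0],[-1,0,0,0,0],[-1,0,0,0,0],[-1,0,0,0,0]]])

```text
time: 16.88
tool_pos: [0.579, -0.0225, 0.094]
ee_rot: [3.136, 0.0, 1.466]
wrist_force: [-5.1, -0.3, 16.6]
width: 0.0003
```

>>> step_arm(plan=[[[0,0,0,0,0],[0,0,0,0,0],[0,0,0,0,0],[0,0,0,0,0],[0,0,0,0,0],[0,0,0,0,0],[0,0,0,0,0],[0,0,0,0,0]]])

```text
time: 17.55
tool_pos: [0.5791, -0.0225, 0.094]
ee_rot: [3.136, 0.0, 1.466]
wrist_force: [-4.7, 1.9, 16.0]
width: 0.0001
```

Force holds at about 16 N and the pad top at 0.0940 m, which is its level height. Handing in.

```bash
python3 -c "
from bench import robot
print(robot.close_job()); o=robot.get_obs(); print(o['time'],o['tool_pos'],o['wrist_force'])"
```

```text
the job is handed in; nothing more can be done
None
the job is handed in; nothing more can be done
```

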